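Ready the saw-table insert for washing and open the cleaner

TASK

The band saw's table insert is to be cleaned of resin: first slide it along the table, without lifting it, until it lies flat and wholly on the cork mat. Then open the cleaner bottle: press its safety cap down, keep it pressed while you turn it counterclockwise as far as it goes, and lift it off. Finish while holding the cap, upright, straight above the bottle's mouth and about five centimetres clear of it; leave the other things on the table alone.

Things in the scene. Friction and masses are not known exactly. Their poses are not given: they have to be found in the camera images.
- insert: The table insert: a loose flat aluminium bar with a narrow saw slot, 110 (x) x 40 (y) x 16 (z) mm, about 0.2 kg, flat on the table. Origin: centre of its underside; x along its length, z up. It can be gripped across its 40 mm width and dragged.
- corner0 (a point): point on the underside of the insert, at its corner at insert x = +55, y = +20 mm
- corner1 (a point): point on the underside of the insert, at its corner at insert x = +55, y = -20 mm
- corner2 (a point): point on the underside of the insert, at its corner at insert x = -55, y = +20 mm
- corner3 (a point): point on the underside of the insert, at its corner at insert x = -55, y = -20 mm
- mat: A cork mat let flush into the table (no edge to climb), 170 (x) x 110 (y) mm. Origin: its centre at table height; x along its length. Fixed.
- bottle: Cleaner bottle: white, round, 84 mm across, fixed upright in a grey collar on a 116 mm square, 6 mm thick bolted plate. Its shoulder narrows from radius 42 mm at z = 122 mm to 36 mm at 136 and to the neck, radius 15 mm, at 150. Origin: its axis at table height, z up; x points to one of the two slots, half a turn apart, in the neck's rim, where the cap's lugs leave.
- mouth (a point): Centre of the bottle's mouth (top of the neck), 184 mm above the table; axes parallel to the bottle's.
- cap: White ribbed push-and-turn cap, 52 mm across, 29.4 mm high, about 40 g, locked on the bottle. Origin: centre of its lower rim, 168.6 mm above the table when closed; z up, x through one of its two inner lugs. Closed, its x is 60 degrees clockwise (from above) of the bottle's x, with 3 degrees of play. Grip it from above across its diameter near mid-height and turn it in one grasp.
- cap_top (a point): Centre of the cap's top, 29.4 mm above its lower rim. Pressed down 5 to 8 mm (firm stop at 8) the cap turns counterclockwise, seen from above, past a safety tooth in the first 35 degrees to a firm stop at about 65. From 50 degrees to the stop it is free: it lifts straight off, clear of the neck's rim after 11 mm. Turned without pressing, or pulled before turning, it stays locked.
- plug (a joint): The grey sprung plug (24 mm in diameter) in the bottle's mouth, which pushes the cap up: how far it is pressed down, 0 to 0.008 m. Its spring needs 6 N to start and 10.8 N at 8 mm; it comes back up when let go. At 0 its top stands 9 mm above the mouth and just touches the underside of the cap's top.
- wrench: Bystander: a steel wrench, 180 mm long, lying beyond the work.
- offcut: Bystander: a wooden board offcut, 40 x 140 x 22 mm, beyond the work.
- oilcan: Bystander: a small steel can, 60 mm in diameter, 85 mm high, beyond the work.
- bearing: Bystander: a ball bearing, 42 mm in diameter, 12 mm high, lying flat between the robot and the work, at one side.
There are look-alikes about, which are no part of the job. Of the things like the insert, leave any that is blue; of the rest the larger one is meant.

How it is judged (in metres and radians):
On the way, in this order (a step that is already met when the one before it is completed fails the run):
1. the insert lies flat, at rest and wholly on the mat (x of corner0 in the frame of mat between -0.087 and 0.087 m and y of corner0 in the frame of mat between -0.057 and 0.057 m and x of corner1 in the frame of mat between -0.087 and 0.087 m and y of corner1 in the frame of mat between -0.057 and 0.057 m and x of corner2 in the frame of mat between -0.087 and 0.087 m and y of corner2 in the frame of mat between -0.057 and 0.057 m and x of corner3 in the frame of mat between -0.087 and 0.087 m and y of corner3 in the frame of mat between -0.057 and 0.057 m and height (world z) of insert below 0.005 m and angle between insert's own z axis and vertical below 0.1 rad and linear speed of insert below 0.02 m/s), for 0.2 s.
2. the cap is pressed down while still closed (value of joint plug above 0.003 m and angle between the x axis of cap and the x axis of bottle, either way round above 0.75 rad), for 0.05 s.
3. the cap is turned to where it comes free, still on the neck (angle between the x axis of cap and the x axis of bottle, either way round below 0.32 rad and z of cap in the frame of mouth below -0.004 m and horizontal distance between cap and mouth below 0.006 m), for 0.02 s.
At the end, for the whole second after the job is handed in: The insert lies flat and at rest with all four corners on the mat (up to 2 mm over its edge). The cap is held still in the fingers, its lower rim 20 to 100 mm above the bottle's mouth, within 25 mm of the mouth's axis, tilted less than 0.25 rad, and not touching the bottle (all of step 1 and z of cap in the frame of mouth between 0.02 and 0.1 m and horizontal distance between cap and mouth below 0.025 m and angle between cap's own z axis and vertical below 0.25 rad and linear speed of cap below 0.03 m/s and contact force between the fingers and cap above 2 N and contact force between cap and bottle below 0.1 N); the arm keeps its last pose, push and grip.
It fails at once if the insert is lifted off the table (more than 12 mm) (height (world z) of insert above 0.012 m).
It fails at once if the wrench is moved more than 25 mm (distance of wrench from where it was at the start of the episode above 0.025 m).
It fails at once if the wood offcut is moved more than 25 mm (distance of offcut from where it was at the start of the episode above 0.025 m).
It fails at once if the oil can is moved more than 25 mm (distance of oilcan from where it was at the start of the episode above 0.025 m).
It fails at once if the bearing is moved more than 25 mm (distance of bearing from where it was at the start of the episode above 0.025 m).
It also fails if it takes over 58 s, if anything falls off the work surface, if the arm or the gripper's body presses on something with over 40 N, if the wrist force passes 120 N, or if a joint passes its speed limit or range.

ROBOT

A 6-joint arm with a two-finger parallel gripper is mounted at the origin on the work surface. World frame = base frame: x ahead of the robot, y to its left, z up, the work surface at z = 0. Lengths are in m, angles in degrees, forces in N, time in s.
With the tool pointing down it reaches from about 0.275 to 0.75 m from the base axis. Payload 10.2 kg.
Tool frame: the origin (TCP) lies at the very end of the fingers, on their centre line; the grasp point (between the pads) lies 19 mm behind it; z points along the fingers, y is the direction in which the jaws open and shut (so a half turn about z gives the same grasp; the last joint's range is limited). The gripper opens to 85 mm and grips with 20 to 120 N. Pads are 22 mm wide; open, the fingers measure 114 mm over their backs; the gripper's body (76 mm by 85 mm) begins 54 mm behind the grasp point. The pads swing forward as they close: fully open they stand 13 mm farther back than shut.
Start: joints at [-77.487, 17.928, 85.812, -0, 76.261, -12.8], TCP at [0.224, -0.475, 0.231] pointing down, gripper open.
Joint ranges: [-168.41, 168.41], [-55.51, 124.54], [10.69, 146.95], [-70.63, 250.63], [1, 178], [-165.06, 165.06]. Speed limits (degrees/s): [136.94, 136.94, 172.46, 180, 180, 180].

INTERFACE

Orientations are given as [roll, pitch, yaw] about the fixed x, y, z axes, in that order (R = Rz(yaw) Ry(pitch) Rx(roll)).
In Python, from station import bot, cams, ticket, spotter gives the robot as it stands. The module is installed in compiled form; this text tells all that it offers.
- The arm moves only by the shell command python3 -m handwheel 'ROWS'. ROWS is JSON, a list of rows, each a list of 7 numbers: the shift along the tool's x, y, z in m, then the turn, a rotation vector about the tool's x, y, z in degrees, then the finger opening in m, from 0 to 0.0854. In form: [[dx, dy, dz, rx, ry, rz, hand], ...]. A call has 1 to 20 rows; each row is the pose to reach, as a shift and turn from the pose commanded when the call began, along the tool's axes at that moment; what a row does not reach only later rows make up. A row lasts 1/10 s, in which the tool goes at most 50 mm and 8.59 degrees, less where a joint would pass 70% of its speed; a pose out of reach is approached as far as the arm can. A call with a gripper value outside its range is refused whole. The fingers move at their own pace and stop on an object; the grip force is fixed at half the most. Time passes only in rows, so rows that repeat a pose let the fingers close. It gives the time, the measured TCP pose, the force and the opening at its end, in the units of the state.
- bot.read_state(): the state, without advancing time (a new reading comes with each control period).
- cams.grab_frame(name): name is "side" or "top" or "wrist"; returns (picture, depth): 420x560x3 uint8, red, green, blue; 420x560 float32, m along the optical axis (not along the pixel's ray), 0 where there is no reading.
- cams.camera_params(name): a dict with "mtx" (3x3 intrinsics, pixels), "T" (4x4, takes a point from camera to world coordinates); the wrist camera has in their place "hand_eye" (4x4, takes a point from camera to tool coordinates, whose origin is the TCP and whose axes are the flange's). Camera axes: x right, y up, looking along -z (the intrinsics and any distortion apply to the point x, -y, -z); pixel columns grow to the right and rows downward; lengths in m; the calibration is good to about 2 mm. The wrist camera is an equidistant fisheye: a pixel r from the principal point sees the ray r / f radians off the axis. A picture is of the moment at which its call begins: read the wrist's pose just before it. camera_params takes no time and is no camera call.
- ticket.sign_off(): hands the job in, once; it reports no verdict.
Trained networks look in the newest picture that a camera, given by its name, has taken for a name from the list of things; names that differ only in an ending like _2 or _b are one class to them, and where a whole thing is asked for, a point or a joint stands for the part that bears it (a point fixed in the world has none). Each returns a list of dicts, best first, with "confidence" (0 to 1); they miss things now and then, are a little off and sometimes report something else, mostly with a low value. They report only what shows in the picture. A call takes as long as a camera call. They do not tell look-alikes from the thing itself.
- spotter.masks_of(camera, name): "mask" (420x560 bool, what is visible of it) and "centre" ([column, row] in pixels, amid what is visible of it).
The state is a dict: "time_s": time; "q": joint angles; "joint_velocities": joint speeds; "joint_efforts": joint torques, N m; "eef_pos": TCP position; "tcp_rot": TCP orientation; "force": force on the tool from outside, world axes, zero at the start; "moment": the same for the moment, N m; "gripper_width": opening from 0.0 (shut) to 1.0 (fully open).
Only numpy, scipy, OpenCV 4.12 (cv2) and the standard library are available. Lean on these libraries where they do the work, as an engineer would, in place of code of your own. Each camera call takes 0.05 s, during which the arm holds its last target. There are 200 camera calls.

## Working session

There is one attempt and no reset: what is moved stays moved. The work goes in short steps, Python scripts to look and compute and a shell command to move; the robot and the scene stay as the last step left them, time stands still between calls to the robot, and variables do not carry over. Pictures are saved under pics/ and viewed, about 8 in all and at most 12, crops included, and the job is handed in when it is done.

```bash
mkdir -p pics
python3 - <<'E'
from station import bot,cams,ticket,spotter
import cv2,numpy as np
print(bot.read_state())
for n in("top","side"):
    im,d=cams.grab_frame(n); cv2.imwrite(f"pics/{n}0.png",im[:,:,::-1]); np.savez(f"{n}0.npz",im=im,d=d)
    p=cams.camera_params(n); print(n,p)
    for o in("insert","mat","bottle","cap","bearing","wrench","offcut","oilcan"):
        print(o,[(round(m["confidence"],2),np.round(m["centre"]),m["mask"].sum()) for m in spotter.masks_of(n,o)])
print(cams.camera_params("wrist"))
E
```

```text
{'time_s': 0.0, 'q': array([-7.74866042e+01,  1.79593900e+01,  8.58552492e+01, -1.71097681e-03,
        7.62603550e+01, -1.28025053e+01]), 'joint_velocities': array([ 0.03340627,  0.08725854, -0.07538794, -0.02705288,  0.08611479,
        0.09543816]), 'joint_efforts': array([ 6.07443098e-05, -4.12264431e+01, -2.59750628e+01, -1.01213657e-04,
        4.04997583e-03,  3.79651340e-05]), 'eef_pos': array([ 0.22439617, -0.47433487,  0.23072741]), 'tcp_rot': array([-1.79926502e+02, -1.49978603e-02,  2.53162990e+01]), 'force': array([-0.00420483, -0.88567235,  0.08036761]), 'moment': array([-0.02615088, -0.02344042, -0.00033816]), 'gripper_width': 0.9980682955865141}
top {'mtx': array([[471.22606543,   0.        , 272.7693436 ],
       [  0.        , 471.22606543, 208.28620114],
       [  0.        ,   0.        ,   1.        ]]), 'T': array([[-0.01565589,  0.99533029, -0.09524971,  0.42193573],
       [-0.99958826, -0.01787111, -0.02244849, -0.00652701],
       [-0.02404588,  0.09485905,  0.99520026,  1.30761057],
       [ 0.        ,  0.        ,  0.        ,  1.        ]])}
insert [(0.9
[... 1312 characters left out ...]
ray([342., 220.]), np.int64(291)), (0.32, array([212., 400.]), np.int64(639))]
offcut [(0.93, array([401., 316.]), np.int64(1380))]
oilcan [(0.84, array([373., 244.]), np.int64(956))]
{'mtx': array([[325.1922621 ,   0.        , 283.32117625],
       [  0.        , 325.1922621 , 207.32959202],
       [  0.        ,   0.        ,   1.        ]]), 'hand_eye': array([[-4.99012533e-04,  9.47700607e-01,  3.19160322e-01,
         8.20067055e-02],
       [ 9.99999739e-01,  3.06405194e-04,  6.53690323e-04,
        -4.66583201e-04],
       [ 5.21710335e-04,  3.19160565e-01, -9.47700513e-01,
        -1.41801613e-01],
       [ 0.00000000e+00,  0.00000000e+00,  0.00000000e+00,
         1.00000000e+00]])}
```

Run:
```python
import cv2
a=cv2.imread("pics/top0.png"); a=a[80:340,110:460]
cv2.imwrite("pics/top0c.png",cv2.resize(a,None,fx=2.2,fy=2.2,interpolation=cv2.INTER_CUBIC))
```

```text
(no output)
```

View pics/top0c.png

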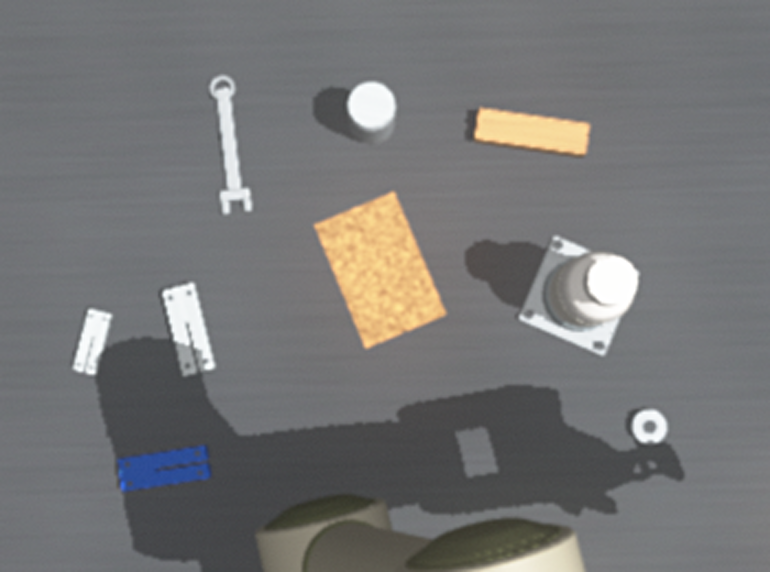

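View pics/side0.png

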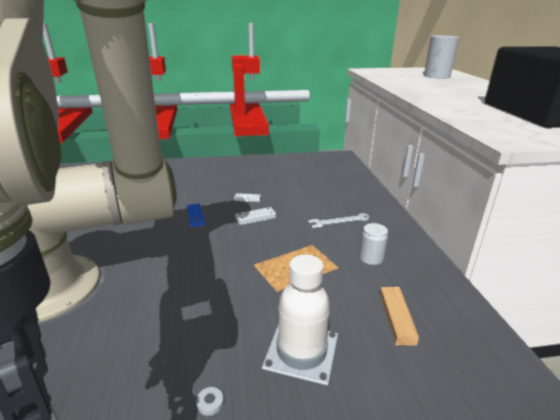

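The top view shows the wanted insert at about (196,229) full-frame px. The smaller look-alike is at (152,236) and the blue one at (185,294). The mat is at (283,202), the bottle cap at (387,206) and the bearing at (405,273).

```bash
cat > h.py <<'E'
from station import bot,cams,ticket,spotter
import cv2,numpy as np
from scipy.spatial.transform import Rotation as R
def ray(cam,px,st=None):
    px=np.atleast_2d(np.asarray(px,float)); p=cams.camera_params(cam); K=p["mtx"]
    n=(px-K[:2,2])/K[0,0]
    if cam=="wrist":
        th=np.linalg.norm(n,axis=1,keepdims=True)+1e-12
        d=np.hstack([n/th*np.sin(th),np.cos(th)])
        W=np.eye(4);W[:3,:3]=R.from_euler("xyz",st["tcp_rot"],degrees=True).as_matrix();W[:3,3]=st["eef_pos"]
        T=W@p["hand_eye"]
    else: d=np.hstack([n,np.ones((len(n),1))]); T=p["T"]
    d=d*[1,-1,-1]
    return T[:3,3],(T[:3,:3]@d.T).T
def plane(cam,px,z,st=None):
    o,d=ray(cam,px,st); return o+d*((z-o[2])/d[:,2])[:,None]
def meet(a,b):  # two (o,d): midpoint and gap
    (o1,d1),(o2,d2)=a,b; d1=d1[0];d2=d2[0]
    s=np.linalg.lstsq(np.c_[d1,-d2],o2-o1,rcond=None)[0]
    p,q=o1+s[0]*d1,o2+s[1]*d2
    return (p+q)/2,np.linalg.norm(p-q)
def rect(mask,cam,z,st=None):
    c=max(cv2.findContours(mask.astype(np.uint8),0,2)[0],key=cv2.contourArea)[:,0]
    P=plane(cam,c,z,st)[:,:2]; (cx,cy),(w,h),a=cv2.minAreaRect((P*1000).astype(np.float32))
    if w<h: w,h,a=h,w,a+90
    return np.round([cx,cy,w,h,(a+90)%180-90],1)
E
python3 - <<'E'
from h import *
M={}
for n in("top","side"):
    cams.grab_frame(n)
    for o,z in(("insert",.016),("mat",0)):
        for m in spotter.masks_of(n,o): print(n,o,round(m["confidence"],2),np.round(m["centre"]),rect(m["mask"],n,z))
    for o in("cap","insert","mat","bearing"):
        ms=spotter.masks_of(n,o)
        if o=="insert": ms=[m for m in ms if np.hypot(*(np.array(m["centre"])-([196,229] if n=="top" else [255,215])))<12]
        if ms: M[n,o]=ms[0]["centre"]
for o in("cap","insert","mat","bearing"):
    if ("top",o) in M and ("side",o) in M: print(o,meet(ray("top",M["top",o]),ray("side",M["side",o])))
print("bearing side",plane("side",M.get(("side","bearing"),[210,400]),.012),"top",plane("top",[405,273],.012))
d=np.load("top0.npz")["d"];T=cams.camera_params("top")["T"]
# depth-based cap top
m=[m for m in spotter.masks_of("side","cap")][0]
p,dd=None,None
cams.grab_frame("top");m=spotter.masks_of("top","cap")[0]["mask"]
v,u=np.nonzero(m&(d>0)); o,r=ray("top",np.c_[u,v]); P=o+r*d[v,u][:,None]
print("cap z pct",np.percentile(P[:,2],[5,50,95])); S=P[P[:,2]>.185]; print(len(S),S.mean(0),S.min(0),S.max(0))
E
```

```text
top insert 0.88 [186. 292.] [319.9 267.2 111.6  44.6 -82.8]
top insert 0.66 [198. 226.] [490.8 236.8 111.2  42.3  11.8]
top insert 0.56 [153. 233.] [476.8 357.3  77.8  33.  -15.6]
top mat 0.91 [281. 200.] [563.7  -2.9 174.  112.   22.6]
side insert 0.73 [256. 215.] [488.8 219.6 117.1  67.   14.2]
side insert 0.61 [193. 214.] [318.6 252.2 136.   38.7 -81. ]
side insert 0.52 [250. 194.] [474.6 336.6  81.1  54.   -7.5]
side mat 0.88 [282. 265.] [562.7  -4.9 172.1 112.6  21.9]
cap (array([ 0.5240933 , -0.25590092,  0.18404416]), np.float64(0.00013295735215119629))
insert (array([0.49695829, 0.23079452, 0.00952561]), np.float64(0.008457302226837294))
mat (array([0.55094783, 0.0017924 , 0.00106064]), np.float64(0.037604136279298046))
bearing (array([ 0.36379921, -0.33089553, -0.00077843]), np.float64(0.0004285730874126853))
bearing side [[ 0.36448077 -0.33993812  0.012     ]] top [[ 0.36343028 -0.33278839  0.012     ]]
cap z pct [0.17952196 0.19545357 0.19938305]
393 [ 0.52538362 -0.25096767  0.19573334] [ 0.50047161 -0.27755735  0.18538526] [ 0.55072611 -0.22588395  0.20228995]
```

```bash
python3 -m handwheel '[[0.545,-0.529,0,0,0,13.5,0.065],[0.545,-0.529,0,0,0,13.5,0.065],[0.545,-0.529,0,0,0,13.5,0.065],[0.545,-0.529,0,0,0,13.5,0.065],[0.545,-0.529,0,0,0,13.5,0.065],[0.545,-0.529,0,0,0,13.5,0.065],[0.545,-0.529,0,0,0,13.5,0.065],[0.545,-0.529,0,0,0,13.5,0.065],[0.545,-0.529,0,0,0,13.5,0.065],[0.545,-0.529,0,0,0,13.5,0.065],[0.545,-0.529,0,0,0,13.5,0.065],[0.545,-0.529,0,0,0,13.5,0.065],[0.545,-0.529,0,0,0,13.5,0.065],[0.545,-0.529,0,0,0,13.5,0.065],[0.545,-0.529,0.1,0,0,13.5,0.065],[0.545,-0.529,0.1,0,0,13.5,0.065],[0.545,-0.529,0.1,0,0,13.5,0.065],[0.545,-0.529,0.1,0,0,13.5,0.065],[0.545,-0.529,0.1,0,0,13.5,0.065],[0.545,-0.529,0.1,0,0,13.5,0.065]]'
cat > look.py <<'E'
from h import *
import sys
name=sys.argv[1]
st=bot.read_state(); im,d=cams.grab_frame("wrist"); cv2.imwrite(f"pics/{name}.png",im[:,:,::-1])
print(st["time_s"],np.round(st["eef_pos"],4),np.round(st["tcp_rot"],2),np.round(st["force"],1),st["gripper_width"])
for a in sys.argv[2:]:
    o,z=a.split("@")
    for m in spotter.masks_of("wrist",o): print(o,round(m["confidence"],2),np.round(m["centre"]),rect(m["mask"],"wrist",float(z),st))
E
python3 look.py w1 insert@.016 mat@0
```

```text
time_s: 3.75
eef_pos: [0.4919, 0.2359, 0.1335]
tcp_rot: [180.0, -0.2, 11.8]
force: [0.0, 0.4, -0.2]
gripper_width: 0.762
3.75 [0.4919 0.2359 0.1335] [180.    -0.2   11.75] [ 0.   0.4 -0.2] 0.762095555428905
insert 0.97 [147. 186.] [480.  356.8  80.   31.4 -14.2]
insert 0.96 [240. 342.] [327.9 249.   72.3  53.  -83.2]
insert 0.66 [280. 192.] [491.8 237.9 110.2  40.1  14.2]
mat 0.76 [516. 172.] [562.4  -3.4 171.6 111.7  21.8]
```

View pics/w1.png

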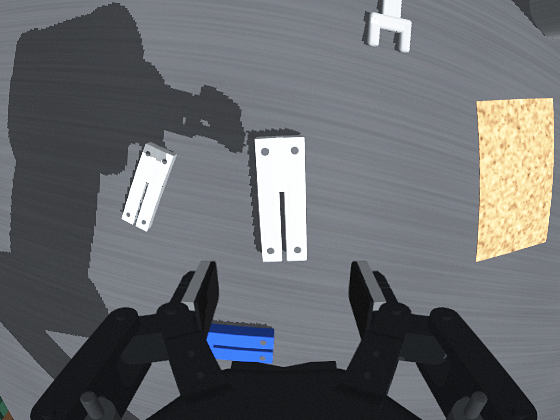

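The wrist view has the insert at (280,195) between the fingers, and the measurements agree to about 1–2 mm (yaw 14°). Descend and grip.

```bash
python3 -m handwheel '[[0,-0.002,0.04,0,0,-2.4,0.065],[0,-0.002,0.08,0,0,-2.4,0.065],[0,-0.002,0.11,0,0,-2.4,0.065],[0,-0.002,0.12,0,0,-2.4,0.065],[0,-0.002,0.128,0,0,-2.4,0.065],[0,-0.002,0.128,0,0,-2.4,0.065],[0,-0.002,0.128,0,0,-2.4,0.065],[0,-0.002,0.128,0,0,-2.4,0.02],[0,-0.002,0.128,0,0,-2.4,0.02],[0,-0.002,0.128,0,0,-2.4,0.02],[0,-0.002,0.128,0,0,-2.4,0.02],[0,-0.002,0.128,0,0,-2.4,0.02],[0,-0.002,0.128,0,0,-2.4,0.02]]'
```

```text
time_s: 5.2
eef_pos: [0.4912, 0.2387, 0.0046]
tcp_rot: [180.0, -0.1, 14.2]
force: [-1.8, -1.3, 8.1]
gripper_width: 0.447
```

```bash
python3 -m handwheel '[[0.0004,0.01,0,0,0,-0.3,0.02],[0.001,0.03,0,0,0,-1,0.02],[0.002,0.055,0,0,0,-1.7,0.02],[0.003,0.08,0,0,0,-2.5,0.02],[0.004,0.105,0,0,0,-3.2,0.02],[0.005,0.13,0,0,0,-4,0.02],[0.006,0.155,0,0,0,-5,0.02],[0.007,0.18,0,0,0,-6,0.02],[0.008,0.205,0,0,0,-7,0.02],[0.009,0.23,0,0,0,-7.6,0.02],[0.009,0.243,0,0,0,-7.6,0.02],[0.009,0.25,0,0,0,-7.6,0.02],[0.009,0.251,0,0,0,-7.6,0.02],[0.009,0.251,0,0,0,-7.6,0.02],[0.009,0.251,0,0,0,-7.6,0.02]]'
python3 - <<'E'
from h import *
cams.grab_frame("top")
for o,z in(("insert",.016),("mat",0)):
    for m in spotter.masks_of("top",o): print(o,round(m["confidence"],2),np.round(m["centre"]),rect(m["mask"],"top",z))
E
```

```text
time_s: 6.7
eef_pos: [0.5617, -0.0027, 0.0046]
tcp_rot: [179.9, -0.1, 21.8]
force: [-0.8, 0.4, 7.1]
gripper_width: 0.451
insert 0.65 [151. 235.] [477.7 357.9  76.5  30.8 -14.4]
mat 0.63 [305. 218.] [514.1 -71.6  30.7  16.6  -1.3]
```

```bash
python3 -m handwheel '[[0,0,0,0,0,0,0.065],[0,0,0,0,0,0,0.065],[0,0,0,0,0,0,0.065],[0,0,0,0,0,0,0.065],[0,0,-0.03,0,0,0,0.075],[0,0,-0.07,0,0,0,0.075],[0,0,-0.12,0,0,0,0.075],[0,0,-0.17,0,0,0,0.075],[0,0,-0.22,0,0,0,0.075],[0,0,-0.26,0,0,0,0.075],[0,0,-0.26,0,0,0,0.075],[0,0,-0.26,0,0,0,0.075],[0,0,-0.26,0,0,0,0.075]]'
python3 look.py w2 insert@.016 mat@0 cap@.198 bottle@.184 bearing@.012
```

```text
time_s: 8.15
eef_pos: [0.5604, -0.0024, 0.2618]
tcp_rot: [-179.9, 0.1, 21.8]
force: [-1.0, 0.3, -0.8]
gripper_width: 0.879
8.15 [ 0.5604 -0.0024  0.2618] [-1.7991e+02  1.3000e-01  2.1810e+01] [-1.   0.3 -0.8] 0.8791943229180277
insert 0.86 [ 39. 138.] [480.4 351.3  81.1  34.6 -15.6]
insert 0.63 [ 72. 248.] [322.5 265.3 121.1  53.  -81.2]
insert 0.51 [499. 321.] [ 453.9 -474.1  153.9   70.5   65.1]
mat 0.86 [283. 160.] [562.5  -4.1 170.3 111.3  21.6]
cap 0.83 [498. 322.] [ 538.8 -238.3   84.7   36.3   66.6]
bottle 0.56 [441. 263.] [ 563.1 -156.7  133.9   65.9   68.2]
bearing 0.64 [284. 162.] [565.2  -3.2 166.  107.5  21.6]
```

View pics/w2.png

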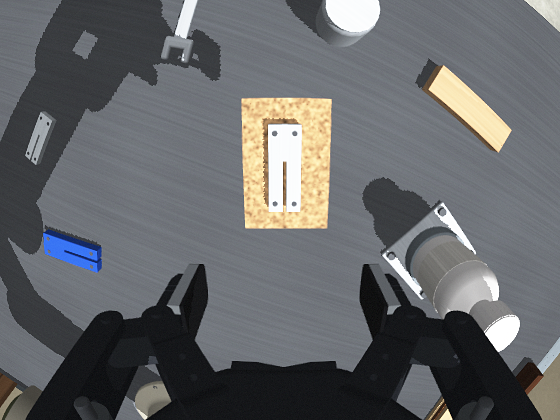

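The insert lies centred on the mat: insert about (284,167), mat spanning (242–332, 98–230). Next is the cap; I'll stop first short of it along tool x for a clear view.

```bash
python3 -m handwheel '[[-0.185,0.219,0,0,0,0,0.075],[-0.185,0.219,0,0,0,0,0.075],[-0.185,0.219,0,0,0,0,0.075],[-0.185,0.219,0,0,0,0,0.075],[-0.185,0.219,0,0,0,0,0.075],[-0.185,0.219,0,0,0,0,0.075],[-0.185,0.219,0,0,0,0,0.075],[-0.185,0.219,0,0,0,0,0.075],[-0.185,0.219,0,0,0,0,0.075],[-0.185,0.219,0,0,0,0,0.075],[-0.185,0.219,0,0,0,0,0.075]]'
python3 look.py w3 cap@.198
python3 -m handwheel '[[0.03,0,0,0,0,0,0.075],[0.06,0,0,0,0,0,0.075],[0.06,0,0,0,0,0,0.075],[0.06,0,0,0,0,0,0.075],[0.06,0,0,0,0,0,0.075]]'
python3 look.py w4 cap@.198
cat pics/w3.png >/dev/null; python3 -c "
import cv2,numpy as np
a=cv2.imread('pics/w3.png');b=cv2.imread('pics/w4.png')
cv2.imwrite('pics/w34.png',np.hstack([a[60:420,140:540],b[60:420,140:540]]))"
```

```text
time_s: 9.55
eef_pos: [0.4709, -0.2737, 0.2634]
tcp_rot: [180.0, -0.0, 21.9]
force: [0.6, -0.6, 0.0]
gripper_width: 0.877
9.55 [ 0.4709 -0.2737  0.2634] [179.99  -0.    21.9 ] [ 0.6 -0.6  0. ] 0.8774903472637422
cap 0.89 [288. 136.] [ 525.9 -253.2   50.6   49.9  -68.1]
time_s: 10.15
eef_pos: [0.5257, -0.2525, 0.2634]
tcp_rot: [-180.0, 0.0, 21.8]
force: [-0.4, 0.0, -0.2]
gripper_width: 0.877
10.15 [ 0.5257 -0.2525  0.2634] [-1.80e+02  1.00e-02  2.18e+01] [-0.4  0.  -0.2] 0.8768756605939036
cap 0.9 [286. 218.] [ 529.6 -251.2   55.4   50.5   21.8]
```

View pics/w34.png

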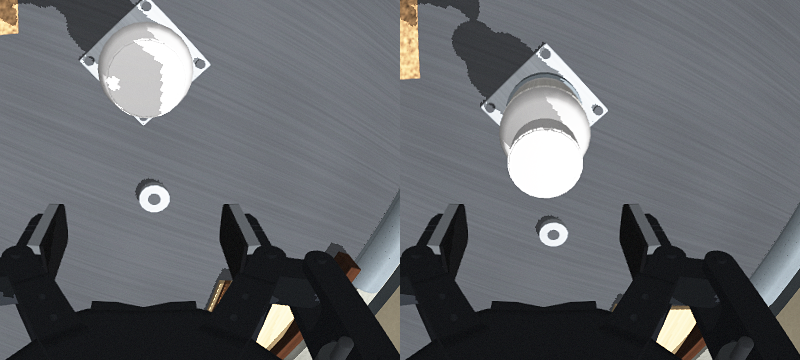

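Run:
```python
from h import *
s3=dict(eef_pos=[.4709,-.2737,.2634],tcp_rot=[179.99,0,21.9]);s4=dict(eef_pos=[.5257,-.2525,.2634],tcp_rot=[180,.01,21.8])
for b in([285,221],[285,222.5],[285,224]): print(b,meet(ray("wrist",[288,136.5],s3),ray("wrist",b,s4)),plane("wrist",b,.198,s4))
st=bot.read_state(); im,d=cams.grab_frame("wrist")
from scipy.optimize import least_squares
v,u=np.nonzero(d>0); o,r=ray("wrist",np.c_[u,v],st)
zc=cams.camera_params("wrist")["hand_eye"][:3,2]; W=R.from_euler("xyz",st["tcp_rot"],degrees=True).as_matrix()
k=r@(W@zc)*-1; P=o+r*(d[v,u]/k)[:,None]
S=P[(P[:,2]>.19)&(P[:,2]<.21)&(abs(P[:,0]-.526)<.05)&(abs(P[:,1]+.252)<.05)]
print(len(S),np.median(S,0),cv2.minEnclosingCircle((S[:,:2]*1000).astype(np.float32)))
```

```text
[285, 221] (array([ 0.52655081, -0.25337762,  0.19319388]), np.float64(0.0011434732835923227)) [[ 0.52806727 -0.25213041  0.198     ]]
[285, 222.5] (array([ 0.52693249, -0.25318485,  0.19716828]), np.float64(0.0011049259096230927)) [[ 0.52704744 -0.25253984  0.198     ]]
[285, 224] (array([ 0.52730146, -0.25299851,  0.20101011]), np.float64(0.0010676504901590165)) [[ 0.52602394 -0.25295077  0.198     ]]
4234 [ 0.52750972 -0.25219666  0.19724849] ((525.2828979492188, -253.17276000976562), 26.507171630859375)
```

```bash
python3 -m handwheel '[[0,0.0005,0.03,0,0,0,0.08],[0,0.0005,0.06,0,0,0,0.08],[0,0.0005,0.085,0,0,0,0.08],[0,0.0005,0.097,0,0,0,0.08],[0,0.0005,0.1015,0,0,0,0.08],[0,0.0005,0.1015,0,0,0,0.08],[0,0.0005,0.1015,0,0,0,0.08]]' && python3 -m handwheel '[[0,0,0,0,0,0,0.03],[0,0,0,0,0,0,0.03],[0,0,0,0,0,0,0.03],[0,0,0,0,0,0,0.03],[0,0,0,0,0,0,0.03],[0,0,0,0,0,0,0.03]]'
```

```text
time_s: 11.0
eef_pos: [0.5268, -0.2532, 0.1631]
tcp_rot: [179.9, -0.1, 21.8]
force: [-0.4, 0.3, 0.5]
gripper_width: 0.939
time_s: 11.6
eef_pos: [0.5266, -0.2529, 0.1627]
tcp_rot: [179.9, -0.0, 21.8]
force: [-2.0, 0.8, 5.1]
gripper_width: 0.597
```

```bash
python3 -m handwheel '[[0,0,0.002,0,0,0,0.03],[0,0,0.004,0,0,0,0.03],[0,0,0.006,0,0,0,0.03],[0,0,0.0075,0,0,0,0.03],[0,0,0.0075,0,0,0,0.03],[0,0,0.0075,0,0,0,0.03],[0,0,0.0075,0,0,0,0.03]]'
```

```text
time_s: 12.3
eef_pos: [0.5267, -0.2529, 0.1558]
tcp_rot: [179.9, -0.0, 21.8]
force: [-3.8, 2.5, 10.4]
gripper_width: 0.592
```

The force matches the spring at about 7 mm of travel. Turn counterclockwise now, still pressing.

```bash
python3 -m handwheel '[[0,0,0,0,0,-4,0.03],[0,0,0,0,0,-9,0.03],[0,0,0,0,0,-14,0.03],[0,0,0,0,0,-19,0.03],[0,0,0,0,0,-24,0.03],[0,0,0,0,0,-29,0.03],[0,0,0,0,0,-34,0.03],[0,0,0,0,0,-39,0.03],[0,0,0,0,0,-44,0.03],[0,0,0,0,0,-49,0.03],[0,0,0,0,0,-54,0.03],[0,0,0,0,0,-58,0.03],[0,0,0,0,0,-60,0.03],[0,0,0,0,0,-60,0.03],[0,0,0,0,0,-60,0.03]]'; python3 -c "
from h import *
print(bot.read_state()['moment'])"
```

```text
time_s: 13.8
eef_pos: [0.527, -0.2529, 0.1559]
tcp_rot: [179.9, 0.1, 81.8]
force: [-1.6, 1.7, 9.3]
gripper_width: 0.598
[0.34645548 0.24068186 0.05334227]
```

Still pressed at about 7 mm. Continue to the stop and watch the moment.

```bash
python3 -m handwheel '[[0,0,0,0,0,-2,0.03],[0,0,0,0,0,-4,0.03],[0,0,0,0,0,-6,0.03],[0,0,0,0,0,-7,0.03],[0,0,0,0,0,-7,0.03],[0,0,0,0,0,-7,0.03]]'; python3 -c "
from h import *
print(bot.read_state()['moment'])"
```

```text
time_s: 14.4
eef_pos: [0.527, -0.2524, 0.1559]
tcp_rot: [179.9, 0.0, 88.8]
force: [-1.0, 2.6, 10.9]
gripper_width: 0.595
[ 0.68556566  0.22930092 -0.35932894]
```

The moment rose to −0.36 Nm, so the cap is at the stop. Ease off slightly and lift.

```bash
python3 -m handwheel '[[0,0,0,0,0,2,0.03],[0,0,-0.004,0,0,2,0.03],[0,0,-0.008,0,0,2,0.03],[0,0,-0.012,0,0,2,0.03],[0,0,-0.012,0,0,2,0.03]]'
```

```text
time_s: 14.9
eef_pos: [0.5263, -0.2525, 0.1665]
tcp_rot: [-180.0, -0.0, 86.8]
force: [-0.7, 3.5, 1.5]
gripper_width: 0.594
```

```bash
python3 -m handwheel '[[0,0,-0.006,0,0,0,0.03],[0,0,-0.012,0,0,0,0.03],[0,0,-0.022,0,0,0,0.03],[0,0,-0.034,0,0,0,0.03],[0,0,-0.046,0,0,0,0.03],[0,0,-0.056,0,0,0,0.03],[0,0,-0.06,0,0,0,0.03],[0,0,-0.06,0,0,0,0.03],[0,0,-0.06,0,0,0,0.03],[0,0,-0.06,0,0,0,0.03],[0,0,-0.06,0,0,0,0.03]]'
python3 look.py w5 cap@.255
python3 - <<'E'
from h import *
C={}
for n in("top","side"):
    im,d=cams.grab_frame(n); cv2.imwrite(f"pics/{n}1.png",im[:,:,::-1])
    for o,z in(("insert",.016),("mat",0),("cap",.24)):
        for m in spotter.masks_of(n,o): print(n,o,round(m["confidence"],2),np.round(m["centre"]),rect(m["mask"],n,z)); C.setdefault((n,o),m["centre"])
    if n=="top": t=im[80:340,110:460]
    else: s=im[150:410,150:450]
if ("top","cap") in C and ("side","cap") in C: print(meet(ray("top",C["top","cap"]),ray("side",C["side","cap"])))
cv2.imwrite("pics/end.png",cv2.resize(np.hstack([t,s])[:,:,::-1],None,fx=1.22,fy=1.22))
E
```

```text
time_s: 16.0
eef_pos: [0.5263, -0.2527, 0.2259]
tcp_rot: [-180.0, -0.0, 86.8]
force: [-0.1, 0.4, 0.1]
gripper_width: 0.595
16.0 [ 0.5263 -0.2527  0.2259] [-1.7996e+02 -3.0000e-02  8.6810e+01] [-0.1  0.4  0.1] 0.5949265638516551
cap 0.77 [283. 294.] [ 525.5 -250.2   65.3   52.6  -87.9]
top insert 0.95 [283. 201.] [560.1  -1.6 107.7  40.5  22.7]
top insert 0.57 [182. 293.] [319.5 266.9 111.4  40.6 -81.9]
top insert 0.5 [150. 235.] [478.1 358.7  76.4  29.7 -12.1]
top mat 0.79 [285. 197.] [563.4  -2.4 171.7 112.3  22.2]
top mat 0.58 [352. 141.] [ 735.6 -199.6  144.4   46.4   80.1]
side insert 0.69 [291. 264.] [558.  -14.6 118.4  53.1  22.6]
side insert 0.57 [193. 213.] [318.1 254.2 128.7  40.6 -82.9]
side insert 0.5 [248. 196.] [473.9 337.1  79.6  47.3 -14.5]
side mat 0.62 [284. 273.] [536.1 -15.  115.  111.   21.9]
side mat 0.18 [307. 237.] [620.1 116.5 171.8  91.   76. ]
side cap 0.74 [371. 245.] [ 623.5 -270.5  118.1   40.    64.9]
side cap 0.58 [306. 237.] [ 529.4 -243.8   95.7   51.5   79.5]
```

View pics/end.png

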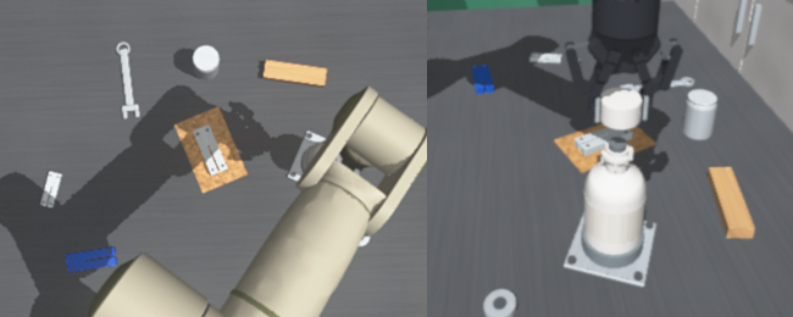

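View pics/w5.png

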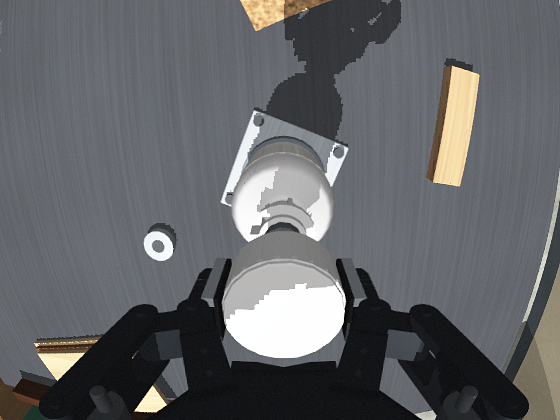

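The cap is upright in the fingers above the open mouth, at about (306,237) in the side view with the grey plug visible below it. The rim is about 48 mm above the mouth. The insert is on the mat and the bystanders are where they were.

```bash
python3 -c "
from station import ticket
print(ticket.sign_off())"
```

```text
the job is handed in; nothing more can be done
None
```

The job is done and handed in at about 16.6 s on the robot's clock (limit 58 s). `sign_off()` gives no verdict.

**What I did**
- **Insert:** I gripped the larger non-blue insert, dragged it flat onto the cork mat and released it.
- **Cap:** I gripped it and pressed it about 7 mm (10.4 N, matching the spring). Then I turned it counterclockwise 67° until the moment rose to −0.36 Nm at the stop, eased back 2° and lifted it straight off.

**Last checks**
- **Insert:** From above it measures (560, −2) mm at 22.7°, and the mat (563, −2) mm at 22.2°, so it sits well inside the edges.
- **Cap:** It is still in the fingers (opening 0.595, about 51 mm) with wrist force near zero. By the arm's travel its rim is about 48 mm above the mouth and about 1 mm off its axis. The side and wrist pictures show it upright and clear of the bottle.
- **Bystanders:** The wrench, offcut, oil can and bearing look unmoved in the pictures; I did not measure them again.

**Disagreements**
- **Final cap position:** The arm hid the cap from the top camera, so I could not confirm it from two views. The side network's first guess for "cap" was actually the oil can.
- **Side and wrist measurements:** The side and one wrist measurement included the sides of objects and differed by up to about 20 mm. I relied on the top, depth and cleaner wrist measurements, which agreed to within about 2 mm.

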